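Tidy the painting corner: clear the panel, lay the tools in their tray

TASK

Use the bench brush to sweep all four pastel stubs off the painting panel into the catch trough on its edge, keeping your gripper and the palette knife off the stubs, then lay the brush on its bristles in its tray compartment with the head at the open, unstepped end. The palette knife, which lies on the panel, goes flat in the tray's other free compartment with its blade in the wide end and its handle in the narrow end. Leave both tools lying fully down, and leave the other things on the table and in the tray where they are.

Things in the scene. Friction and masses are not known exactly. Their poses are not given: they have to be found in the camera images.
- board: Fixed gold-and-green painting panel, 200 (x) x 220 (y) mm, top 25 mm above the table; origin under its centre at table height. A plywood trough adjoins its -y edge (y = -110 to -185 mm, same 200 mm in x): floor 4 mm above the table, end walls 5 mm thick, level with the panel top, outer wall 5 mm thick, 40 mm high; open towards the panel's top.
- tray: Fixed pale wooden tool tray, 230 (x) x 170 (y) mm, origin under its centre at table height; floor 4 mm thick, walls 6 mm thick, tops 16 mm above the table. Three compartments along x: the bench brush's at the -y side, the middle one holding a flat varnish brush (handle to -x, top 24 mm above the table), the palette knife's at the +y side.
- brush_place (a point): Where the bench brush's origin belongs: on the tray floor, middle of the brush compartment (218 x 38 mm inside); axes as the tray's. The bristle head goes to +x; from x = -109 to -25 mm the compartment is a raised step, level with the walls, over which the handle passes without touching.
- knife_place (a point): Where the palette knife's origin belongs, on the tray floor in the middle of the knife compartment; axes as the tray's. The blade goes to -x: the compartment is 50 mm wide from x = -91 to +10 mm, and narrows to 28 mm from x = +10 to +91 mm for the handle.
- brush: Loose bench brush, dark wooden back, 90 g, standing on its bristles, 210 mm long in x, 38 mm high; origin at mid-length on the bristles' underside. Head (stiff, solid bristle block) x = -15 to +105 mm, 26 mm wide, z = 0 to 38. Handle x = -105 to -15 mm, 16 mm wide, z = 20 to 38. Centre of mass near x = +22 mm.
- brush_head_end (a point): The head's far end on the brush, 105 mm along the brush's +x from its origin.
- knife: Loose palette knife, about 60 g, lying flat on the panel, 170 mm long in x; origin at the middle of its length, on its underside. Wooden handle x = -85 to -5 mm, 18 mm wide, z = 0 to 22. Steel blade x = +11 to +85 mm, 36 mm wide, z = 0 to 3. Centre of mass near x = -25 mm.
- knife_blade_end (a point): The blade's far end, 85 mm along the knife's +x from its origin.
- stub_1: Loose white pastel stub on the panel, a block 24 x 14 x 14 mm, about 12 g; origin at its centre.
- stub_2: Loose white pastel stub on the panel, a block 24 x 14 x 14 mm, about 12 g; origin at its centre.
- stub_3: Loose white pastel stub on the panel, a block 24 x 14 x 14 mm, about 12 g; origin at its centre.
- stub_4: Loose white pastel stub on the panel, a block 24 x 14 x 14 mm, about 12 g; origin at its centre.
- flat_brush: Bystander: flat varnish brush lying in the tray's middle compartment, 145 mm long, 48 mm wide at the head, handle 18 mm wide and 20 mm high, running from -78 to +8 mm in its x; origin on its underside.
- jar: Bystander: amber paint jar standing on the table, radius 28, height 65 mm; origin under its centre.
- bottle_a: Bystander: copper-coloured paint bottle, radius 21, height 120 mm; origin under its centre.
- bottle_b: Bystander: blue paint bottle, radius 24, height 130 mm; origin under its centre.
- tube: Bystander: paint tube lying on the table, about 125 x 36 x 22 mm, long in its x; origin under its middle.
- sponge: Bystander: blue sponge block 40 x 70 x 26 mm; origin under its centre.
- water_tub: Bystander: clear plastic bowl, rim radius 70, height 75 mm; origin under its centre.
Mind the look-alikes: they are no part of the job. Leave any blue or orange look-alike of the knife alone.

How it is judged:
By the outcome, as a careful person would: the job done as asked, in the order asked, and still so for the second after the job is handed in, with the robot touching nothing.
It also fails if it takes over 64 s, if anything falls off the work surface, if the arm or the gripper's body presses on something with over 40 N, if the wrist force passes 120 N, or if a joint passes its speed limit or range.

ROBOT

A 6-joint arm with a two-finger parallel gripper is mounted at the origin on the work surface. World frame = base frame: x ahead of the robot, y to its left, z up, the work surface at z = 0. Lengths are in m, angles in rad, forces in N, time in s.
With the tool pointing down it reaches from about 0.225 to 0.875 m from the base axis. Payload 3.4 kg.
Tool frame: the origin (TCP) lies at the very end of the fingers, on their centre line; the grasp point (between the pads) lies 19 mm behind it; z points along the fingers, y is the line along which they close (so a half turn about z gives the same grasp; the last joint's range is limited). The gripper opens to 85 mm and grips with 20 to 120 N. Pads are 22 mm wide; open, the fingers measure 114 mm over their backs; the gripper's body (76 mm by 85 mm) begins 54 mm behind the grasp point. The pads swing forward as they close: fully open they stand 13 mm farther back than shut.
Start: joints at [1.01, 0.276, 1.505, -0, 1.361, -0.121], TCP at [0.245, 0.52, 0.231] pointing down, gripper open.
Joint ranges: [-2.89, 2.89], [-0.75, 2.08], [0.22, 2.7], [-1.18, 4.32], [0.11, 2.71], [-2.7, 2.7]. Speed limits (rad/s): [2.57, 2.57, 3.14, 3.14, 3.14, 3.14].

INTERFACE

Orientations are given as a unit quaternion [w, x, y, z].
In Python, from rig import manip, get_image, camera_info gives the robot as it stands. The module is installed in compiled form; this text tells all that it offers.
- The arm moves only by the shell command python3 -m crank 'ROWS' [FORCE]. ROWS is a JSON object of lists of equal length, an entry for each row: "translation": the shift along the tool's x, y, z in mm, a list of three; "roll": the turn about the tool's z in rad; "fingers": the opening, from 0 (shut) to 1 (fully open). A call has 1 to 8 rows; each row shifts and turns the commanded pose from where the row before left it, along the tool's axes as they then stand; what a row does not reach is not made up. A row lasts 1/10 s, in which the tool goes at most 50 mm and 8.59 degrees, less where a joint would pass 70% of its speed; a pose out of reach is approached as far as the arm can. A call is refused whole if a number of a shift passes 50 or a number of a turn 0.15, either way. A call with a gripper value outside its range is refused whole. The fingers move at their own pace and stop on an object; FORCE is the grip in N (left out, the last holds). Time passes only in rows, so rows that do not move let the fingers close. It gives the time, the measured TCP pose, the force, the opening and the grip force at its end, in the units of the state.
- manip.get_state(): the state, without advancing time (a new reading comes with each control period).
- get_image(name): name is "side" or "top" or "wrist"; returns the picture (480x640x3 uint8, blue, green, red); there is no depth.
- camera_info(name): a dict with "mtx" (3x3 intrinsics, pixels), "rvec" (rotation vector, rad) and "tvec" (3), from world to camera coordinates, as OpenCV has them. Camera axes: x right, y down, z forward; pixel columns grow to the right and rows downward; lengths in m; the calibration is good to about 2 mm. A picture is of the moment at which its call begins: read the wrist's pose just before it. camera_info takes no time and is no camera call; for the wrist camera it gives the pose at the moment of the call.
- manip.sign_off(): hands the job in; it is judged then, once.
The state is a dict: "clock": time; "qpos": joint angles; "qd": joint speeds; "effort": joint torques, N m; "position": TCP position; "ee_rot": TCP orientation; "contact_force": force on the tool from outside, world axes, zero at the start; "moment": the same for the moment, N m; "width": finger opening in m; "gripper_force": force on a finger pad.
Only numpy, scipy, OpenCV 4.12 (cv2) and the standard library are available. Lean on these libraries where they do the work, as an engineer would, in place of code of your own. Each camera call takes 0.05 s, during which the arm holds its last target. There are 200 camera calls.

## Working session

There is one attempt and no reset: what is moved stays moved. The work goes in short steps, Python scripts to look and compute and a shell command to move; the robot and the scene stay as the last step left them, time stands still between calls to the robot, and variables do not carry over. Pictures are saved under pics/ and viewed, at most 14 in all, crops included, and the job is handed in when it is done.

```bash
mkdir -p pics
cat > h.py <<'E'
import numpy as np, cv2
from rig import manip, get_image, camera_info
def px2w(name,pts,z,info=None):
    c=info or camera_info(name); K=np.array(c["mtx"],float); R=cv2.Rodrigues(np.array(c["rvec"],float))[0]; t=np.array(c["tvec"],float).ravel()
    o=-R.T@t; out=[]
    for p in pts:
        d=R.T@np.linalg.solve(K,[p[0],p[1],1]); s=(z-o[2])/d[2]; out.append(o+s*d)
    return np.array(out)
def w2px(name,P):
    c=camera_info(name); return cv2.projectPoints(np.array(P,float).reshape(-1,1,3),np.array(c["rvec"],float),np.array(c["tvec"],float),np.array(c["mtx"],float),None)[0].reshape(-1,2)
E
python3 - <<'E'
from h import *
for n in("top","side"):
    im=get_image(n); cv2.imwrite(f"pics/{n}0.png",im)
s=manip.get_state(); print({k:np.round(v,3) for k,v in s.items()})
E
```

```text
{'clock': np.float64(0.1), 'qpos': array([ 1.01 ,  0.277,  1.506,  0.   ,  1.361, -0.121]), 'qd': array([-0.001, -0.001, -0.004,  0.001,  0.001,  0.002]), 'effort': array([ 2.0000e-03, -4.1770e+01, -2.4641e+01, -0.0000e+00,  6.0000e-03,
       -0.0000e+00]), 'position': array([0.245, 0.52 , 0.231]), 'ee_rot': array([-0.   ,  0.218,  0.976, -0.001]), 'contact_force': array([-0.264, -0.295,  0.889]), 'moment': array([-0.018,  0.011, -0.048]), 'gripper_force': np.float64(0.0), 'width': np.float64(0.085)}
```

View pics/top0.png

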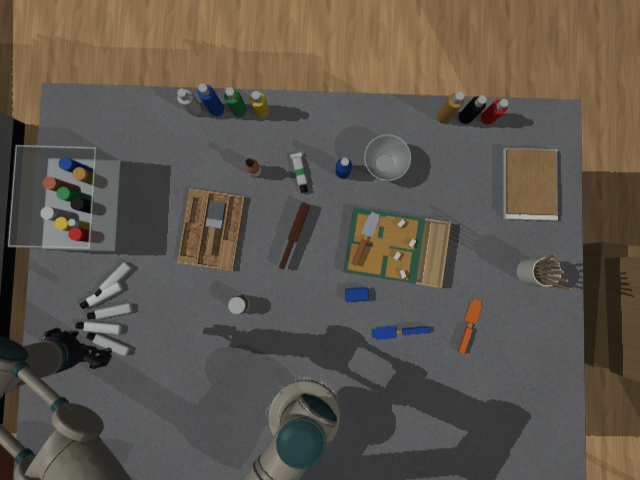

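The top view shows the tray at (212,228), the dark bench brush at (294,235), the panel at (385,245) with its trough on the right, and a white/wood knife on the panel at (368,238). Stubs are near (402,223), (412,243), (398,256) and (403,273). The knife look-alikes are blue at (402,331) and orange at (470,326); the one on the panel, with its steel blade and wooden handle, is the one meant. An enlarged crop should confirm it.

Run:
```python
from h import *
im=cv2.imread("pics/top0.png")
cv2.imwrite("pics/c1.png",cv2.resize(im[180:300,170:330],None,fx=5,fy=5,interpolation=cv2.INTER_CUBIC))
cv2.imwrite("pics/c2.png",cv2.resize(im[195:300,335:460],None,fx=5.6,fy=5.6,interpolation=cv2.INTER_CUBIC))
```

```text
(no output)
```

View pics/c1.png

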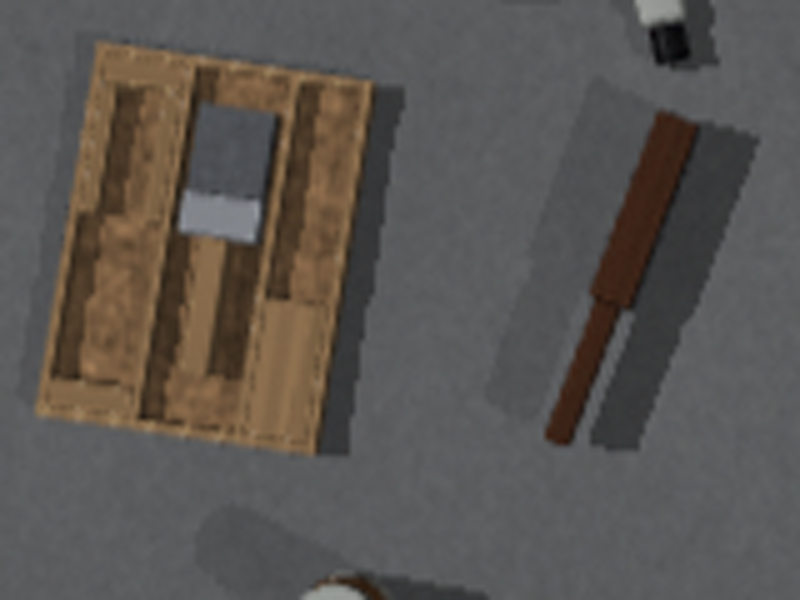

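View pics/c2.png

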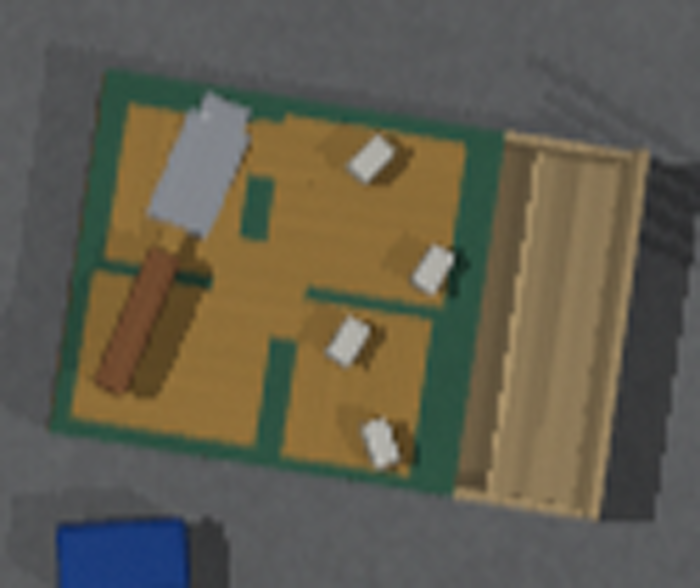

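Crop 1 shows the brush running from its head end at (681,118) to its handle end at (559,442), with the tray corners at (97,42), (373,80), (316,455) and (37,413). Crop 2 confirms the knife: steel blade end at (229,100), wooden handle end at (110,388). The stubs are at (372,158), (435,269), (350,340) and (381,443), all right of the knife, and the trough is on the right.

```bash
cat > m0.py <<'E'
from h import *
f1=lambda P:[(170+(x+.5)/5-.5,180+(y+.5)/5-.5) for x,y in P]
f2=lambda P:[(335+(x+.5)/5.6-.5,195+(y+.5)/5.6-.5) for x,y in P]
mm=lambda a:np.round(a[...,:2]*1000,1).tolist()
ang=lambda a,b:np.degrees(np.arctan2(*(b-a)[1::-1]))
L=lambda a,b:np.linalg.norm((b-a)[:2])*1000
b=px2w("top",f1([(559,442),(681,118)]),.038)
print("brush ends",mm(b),"c",mm(b.mean(0)),"len",L(*b),"ang",ang(*b))
t=px2w("top",f1([(97,42),(373,80),(316,455),(37,413)]),.016)
print("tray c",mm(t.mean(0)),"x",L(t[0],t[3]),L(t[1],t[2]),"y",L(t[0],t[1]),L(t[2],t[3]),"ang",ang(t[3],t[0]),ang(t[2],t[1]),ang(t[1],t[0])-90)
p=px2w("top",f2([(107,70),(505,130),(455,495),(50,430)]),.025)
pc=p.mean(0)
print("board c",mm(pc),L(p[0],p[3]),L(p[1],p[2]),L(p[0],p[1]),L(p[2],p[3]),"ang",ang(p[3],p[0]),ang(p[2],p[1]),ang(p[1],p[0])-90,ang(p[2],p[3])-90)
k=np.r_[px2w("top",f2([(108,386)]),.047),px2w("top",f2([(229,100)]),.028)]
print("knife",mm(k),"c",mm(k.mean(0)),L(*k),ang(*k))
s=px2w("top",f2([(372,158),(435,269),(350,340),(381,443)]),.039)
a=np.radians(ang(p[3],p[0])/2+ang(p[2],p[1])/2);R=np.array([[np.cos(a),np.sin(a)],[-np.sin(a),np.cos(a)]])
print("stubs",mm(s),"in board",np.round((R@(s-pc)[:,:2].T).T*1000,1).tolist())
print("knife in board",np.round((R@(k-pc)[:,:2].T).T*1000,1).tolist())
q=np.array(manip.get_state()["ee_rot"]);from scipy.spatial.transform import Rotation as Ro
print(Ro.from_quat(q[[1,2,3,0]]).as_matrix().round(3).tolist())
E
python3 m0.py
```

```text
brush ends [[440.2, 78.8], [636.2, 12.0]] c [538.2, 45.4] len 207.10318731005677 ang -18.81795035866763
tray c [553.0, 298.4] x 228.03309221095063 230.35685625547563 y 169.64371905122542 169.80595957201743 ang -6.385122357759983 -6.347978220673297 -6.311159990406296
board c [518.5, -228.8] 197.23670877566258 199.50177203652328 218.59048115215666 220.451025616969 ang -7.692436230068217 -7.154139168084474 -7.047374634992849 -7.639239599655809
knife [[458.9, -135.8], [615.3, -199.3]] c [537.1, -167.6] 168.8400822242085 -22.10144702702902
stubs [[584.7, -275.4], [525.9, -310.1], [486.8, -265.1], [432.4, -282.4]] in board [[71.7, -37.7], [17.9, -79.7], [-26.7, -40.1], [-78.4, -64.3]]
knife in board [[-71.1, 84.5], [92.2, 41.7]]
[[-0.905, 0.426, -0.001], [0.426, 0.905, -0.001], [0.0, -0.002, -1.0]]
```

```bash
cat > go.py <<'E'
import sys
from h import *
from scipy.spatial.transform import Rotation as Ro
def go(x,y,z,yaw):
    s=manip.get_state();q=np.array(s["ee_rot"]);M=Ro.from_quat(q[[1,2,3,0]]).as_matrix()
    p=np.array(s["position"])*1000;psi=np.degrees(np.arctan2(M[1,0],M[0,0]))
    r=(psi-yaw+90)%180-90
    print("t",round(s["clock"],2),"pos",p.round(1),"yaw",round(psi,1),"tilt",M[:2,2].round(3),"w",round(s["width"]*1000,1),"grip",round(float(s["gripper_force"]),1),"F",np.round(s["contact_force"],1))
    print("shift before roll",(M.T@(np.array([x,y,z])-p)).round(1),"roll",round(np.radians(r),3))
if __name__=="__main__": go(*map(float,sys.argv[1:5]))
E
python3 go.py 557 39 150 161.2
```

```text
t 0.1 pos [244.6 519.9 230.5] yaw 154.8 tilt [-0.001 -0.001] w 85.4 grip 0.0 F [-0.3 -0.3  0.9]
shift before roll [-487.5 -302.    80.9] roll -0.112
```

```bash
R='[-30,-19,5],[-30,-19,5],[-30,-19,5],[-30,-19,5],[-30,-19,5],[-30,-19,5],[-30,-19,5],[-30,-19,5]'
python3 -m crank '{"translation":[[-30,-19,5],[-30,-19,5],[-30,-19,5],[-30,-19,5],[-30,-19,5],[-30,-19,5],[-30,-19,5],[-30,-19,5]],"roll":[0,0,0,0,0,0,0,0],"fingers":[1,1,1,1,1,1,1,1]}' 40
python3 -m crank '{"translation":[[-30,-19,5],[-30,-19,5],[-30,-19,5],[-30,-19,5],[-30,-19,5],[-30,-19,5],[-30,-19,5],[-30,-19,0]],"roll":[0,0,0,0,0,0,0,-0.11],"fingers":[1,1,1,1,1,1,1,1]}'
python3 go.py 557 39 150 161.2
```

```text
clock: 0.9
position: [0.3976, 0.2792, 0.1908]
ee_rot: [-0.0, 0.218, 0.976, -0.0]
contact_force: [0.0, -0.0, -0.3]
width: 0.0854
gripper_force: 0.0
clock: 1.7
position: [0.5495, 0.0395, 0.1552]
ee_rot: [-0.001, 0.163, 0.987, -0.0]
contact_force: [-1.1, -0.2, -0.8]
width: 0.0855
gripper_force: 0.0
t 1.7 pos [549.5  39.5 155.2] yaw 161.2 tilt [-0.002  0.   ] w 85.5 grip 0.0 F [-1.1 -0.2 -0.8]
shift before roll [-7.3  1.9  5.2] roll 0.001
```

```bash
python3 -m crank '{"translation":[[-7,2,0],[0,0,0]],"roll":[0,0],"fingers":[1,1]}' >/dev/null
python3 - <<'E'
from h import *
import json
c=camera_info("wrist"); im=get_image("wrist"); cv2.imwrite("pics/w1.png",im)
P=w2px("wrist",[[.4402,.0788,.038],[.6362,.012,.038],[.557,.039,.038]]);print(P.round())
json.dump({k:np.array(v).tolist() for k,v in c.items()},open("w1.json","w"))
E
python3 go.py 557 39 150 161.2
```

```text
[[309.  29.]
 [311. 352.]
 [310. 238.]]
t 1.95 pos [556.7  40.8 155.8] yaw 161.0 tilt [-0.001  0.001] w 85.2 grip 0.0 F [0.2 0.9 1. ]
shift before roll [-0.9 -1.6  5.8] roll -0.003
```

View pics/w1.png

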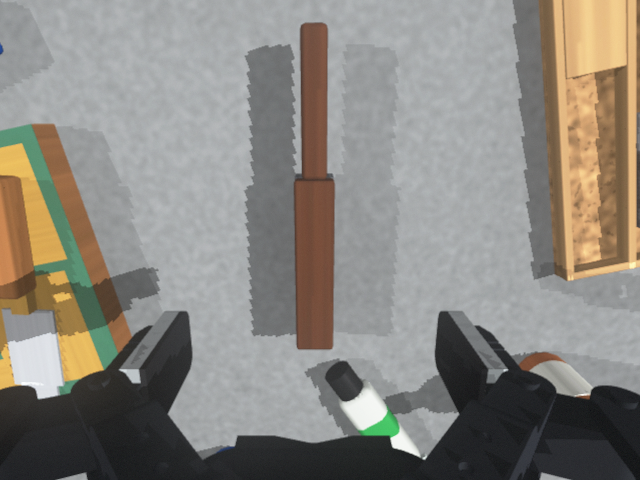

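The wrist view shows the brush's handle end at (314,24), the head/handle junction at (314,179) and the head end at (314,349). The tube lies clear of it at (345,380).

```bash
python3 - <<'E'
from h import *
import json
c=json.load(open("w1.json"))
b=px2w("wrist",[(314,24),(314,179),(314,349)],.038,c)[:,:2]*1000
d=b[2]-b[0];print(b.round(1),np.linalg.norm(d),np.linalg.norm(b[2]-b[1]),np.degrees(np.arctan2(d[1],d[0])))
u=d/np.linalg.norm(d);o=b[2]-105*u;print("origin",o,"grasp",o+20*u)
E
python3 go.py 557 39 20 161.2
```

```text
[[440.   81.6]
 [522.7  53.1]
 [635.8  14.2]] 206.99856627555772 119.57286485782417 -18.994815435301675
origin [536.48724483  48.36319743] grasp [555.39820546  41.85354552]
t 1.95 pos [556.7  40.8 155.8] yaw 161.0 tilt [-0.001  0.001] w 85.2 grip 0.0 F [0.2 0.9 1. ]
shift before roll [ -1.1  -1.6 135.8] roll -0.003
```

```bash
python3 -m crank '{"translation":[[0,1,25],[0,0,30],[0,0,30],[0,0,30],[0,0,20],[0,0,0],[0,0,0],[0,0,0]],"roll":[0,0,0,0,0,0,0,0],"fingers":[1,1,1,1,1,1,0,0]}' 60
python3 -m crank '{"translation":[[0,0,0],[0,0,0],[0,0,0],[0,0,0],[0,0,0],[0,0,0]],"roll":[0,0,0,0,0,0],"fingers":[0,0,0,0,0,0]}'
python3 go.py 557 39 120 172.6
```

```text
clock: 2.75
position: [0.5582, 0.042, 0.0227]
ee_rot: [0.001, 0.164, 0.986, 0.0]
contact_force: [-0.2, 0.6, -0.5]
width: 0.059
gripper_force: 0.0
clock: 3.35
position: [0.5583, 0.0414, 0.0226]
ee_rot: [0.001, 0.164, 0.986, 0.0]
contact_force: [-0.6, 0.6, 6.3]
width: 0.0247
gripper_force: 59.9
t 3.35 pos [558.3  41.4  22.6] yaw 161.1 tilt [0.003 0.   ] w 24.7 grip 59.9 F [-0.6  0.6  6.3]
shift before roll [  0.2  -2.6 -97.4] roll -0.201
```

```bash
python3 -m crank '{"translation":[[0,0,-20],[0,0,-30],[0,0,-30],[0,0,-20],[0,0,0],[0,0,0],[0,0,0]],"roll":[0,0,0,-0.1,-0.1,0,0],"fingers":[0,0,0,0,0,0,0]}'
python3 go.py 552 -235.2 110 172.6
```

```text
clock: 4.05
position: [0.5567, 0.0414, 0.1209]
ee_rot: [-0.001, 0.066, 0.998, 0.0]
contact_force: [-0.0, -0.6, -0.5]
width: 0.0245
gripper_force: 59.1
t 4.05 pos [556.7  41.4 120.9] yaw 172.4 tilt [-0.001  0.   ] w 24.5 grip 59.1 F [-0.  -0.6 -0.5]
shift before roll [ -31.7 -274.8   10.9] roll -0.003
```

```bash
python3 -m crank '{"translation":[[-4,-30,1],[-4,-40,1],[-4,-40,1],[-4,-40,2],[-4,-40,2],[-4,-40,2],[-4,-30,2],[-4,-15,0]],"roll":[0,0,0,0,0,0,0,0],"fingers":[0,0,0,0,0,0,0,0]}'
python3 -m crank '{"translation":[[0,0,0],[0,0,0]],"roll":[0,0],"fingers":[0,0]}' >/dev/null
python3 - <<'E'
from h import *
import json
c=camera_info("wrist"); im=get_image("wrist"); cv2.imwrite("pics/w2.png",im)
json.dump({k:np.array(v).tolist() for k,v in c.items()},open("w2.json","w"))
E
python3 go.py 552 -235.2 50 172.6
```

```text
clock: 4.85
position: [0.5526, -0.2378, 0.109]
ee_rot: [-0.001, 0.067, 0.998, 0.0]
contact_force: [0.6, 0.9, -1.1]
width: 0.0246
gripper_force: 59.2
t 5.1 pos [ 553.2 -233.6  110. ] yaw 172.6 tilt [-0.001  0.002] w 24.3 grip 59.2 F [ 0.4 -0.2 -0.2]
shift before roll [ 0.9 -1.8 60. ] roll -0.0
```

View pics/w2.png

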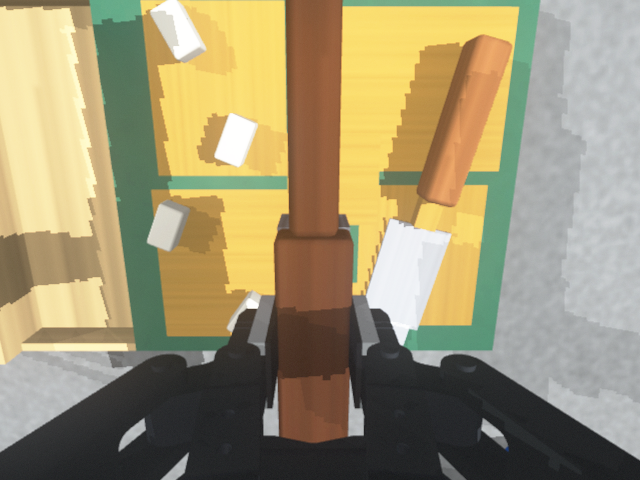

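The wrist view shows the brush aligned with the panel between the stubs, at (178,30), (237,140), (170,224) and (243,312), and the knife, whose blade edge is at (370,290).

Run:
```python
from h import *
import json
c=json.load(open("w2.json"));a=np.radians(-7.4);R=np.array([[np.cos(a),np.sin(a)],[-np.sin(a),np.cos(a)]])
f=lambda P,z:((R@(px2w("wrist",P,z,c)[:,:2]*1000-[518.5,-228.8]).T).T).round(1).tolist()
print("stubs",f([(175,30),(237,138),(167,222),(243,312)],.039))
print("panel far corners",f([(135,349),(494,349)],.025),"blade corner",f([(368,290),(368,320)],.028),"handle end,blade end",f([(493,40)],.047),f([(392,345)],.028))
print("brush junction",f([(314,237)],.125-.0))
print("brush junction",f([(314,237)],.110-.0226+.038))
```

```text
stubs [[-77.8, -64.1], [-29.1, -37.9], [13.8, -76.9], [65.8, -39.5]]
panel far corners [[97.3, -109.6], [97.8, 111.3]] blade corner [[57.2, 31.8], [76.5, 32.5]] handle end,blade end [[-72.1, 81.1]] [[93.2, 47.7]]
brush junction [[-1.8, 0.1]]
brush junction [[-1.9, 0.0]]
```

```bash
python3 -m crank '{"translation":[[5,-2,25],[0,0,20],[0,0,15],[0,0,0],[0,-4,0],[0,-8,0],[0,-12,0],[0,-12,0]],"roll":[0,0,0,0,0,0,0,0],"fingers":[0,0,0,0,0,0,0,0]}'
python3 -m crank '{"translation":[[0,-12,0],[0,-12,0],[0,-12,0],[0,-12,0],[0,-12,0],[0,-10,0],[0,-6,0],[0,0,0]],"roll":[0,0,0,0,0,0,0,0],"fingers":[0,0,0,0,0,0,0,0]}'
python3 go.py 552 -235.2 50 172.6
```

```text
clock: 5.9
position: [0.5439, -0.2738, 0.0511]
ee_rot: [0.001, 0.065, 0.998, -0.0]
contact_force: [-0.0, 0.4, -1.4]
width: 0.0246
gripper_force: 59.2
clock: 6.7
position: [0.5337, -0.3487, 0.0502]
ee_rot: [0.0, 0.065, 0.998, -0.0]
contact_force: [-0.0, -0.1, -2.4]
width: 0.0245
gripper_force: 59.2
t 6.7 pos [ 533.7 -348.7   50.2] yaw 172.5 tilt [ 0. -0.] w 24.5 grip 59.2 F [-0.  -0.1 -2.4]
shift before roll [ -3.4 115.    0.2] roll -0.002
```

```bash
python3 -m crank '{"translation":[[0,0,-15],[0,0,-20],[20,20,0],[20,25,0],[20,25,0],[20,25,0],[20,15,0],[0,0,0]],"roll":[0,0,0,0,0,0,0,0],"fingers":[0,0,0,0,0,0,0,0]}'
python3 go.py 444.6 -223.3 50 172.6;python3 - <<'E'
from h import *
cv2.imwrite("pics/t2.png",cv2.resize(get_image("top")[195:300,335:460],None,fx=5.6,fy=5.6,interpolation=cv2.INTER_CUBIC))
E
```

```text
clock: 7.5
position: [0.4453, -0.2217, 0.085]
ee_rot: [-0.002, 0.064, 0.998, 0.002]
contact_force: [0.1, 1.2, -1.5]
width: 0.0248
gripper_force: 59.2
t 7.5 pos [ 445.3 -221.7   85. ] yaw 172.7 tilt [-0.004  0.004] w 24.8 grip 59.2 F [ 0.1  1.2 -1.5]
shift before roll [ 0.3 -1.8 35. ] roll 0.001
```

View pics/t2.png

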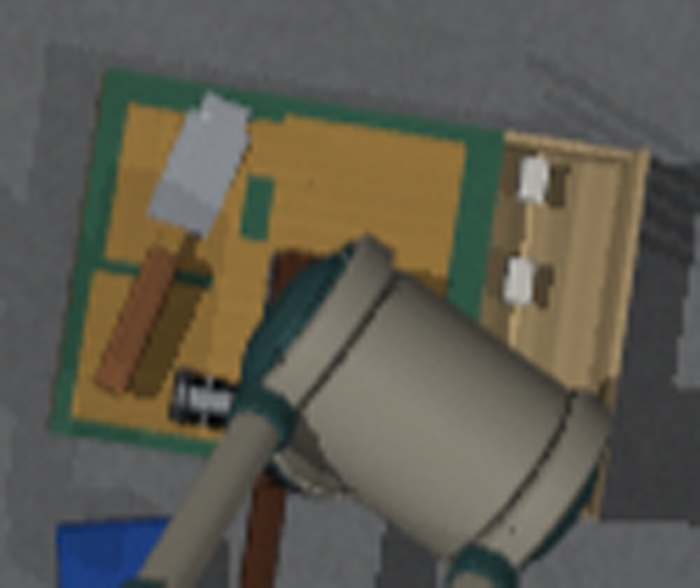

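Two stubs are in the trough, at (533,180) and (520,280), and the knife is undisturbed. Next is the second stroke.

```bash
python3 -m crank '{"translation":[[0,-2,20],[0,0,15],[0,0,0],[0,-4,0],[0,-8,0],[0,-12,0],[0,-12,0],[0,-12,0]],"roll":[0,0,0,0,0,0,0,0],"fingers":[0,0,0,0,0,0,0,0]}'
python3 -m crank '{"translation":[[0,-12,0],[0,-12,0],[0,-12,0],[0,-12,0],[0,-10,0],[0,-6,0],[0,0,0],[0,0,-30]],"roll":[0,0,0,0,0,0,0,0],"fingers":[0,0,0,0,0,0,0,0]}'
python3 -m crank '{"translation":[[0,0,-40],[-10,35,0],[-10,40,0],[-10,40,0],[-10,40,0],[-10,40,0],[-10,40,0],[-10,40,0]],"roll":[0,0,0,0,0,0,0,0],"fingers":[0,0,0,0,0,0,0,0]}'
python3 -m crank '{"translation":[[0,40,0],[0,40,0],[0,40,0],[0,40,0],[0,0,0]],"roll":[0,0,0,0,0],"fingers":[0,0,0,0,0]}'
python3 - <<'E'
from h import *
cv2.imwrite("pics/t3.png",cv2.resize(get_image("top")[195:300,335:460],None,fx=5.6,fy=5.6,interpolation=cv2.INTER_CUBIC))
t=np.radians(-6.35);R=np.array([[np.cos(t),-np.sin(t)],[np.sin(t),np.cos(t)]])
for n,p in(("brush tcp",(23,-60)),("knife place",(0,54))): print(n,(R@p+[553,298.4]).round(1))
E
python3 go.py 569 236 130 173.65
```

```text
clock: 8.35
position: [0.4425, -0.277, 0.0507]
ee_rot: [0.0, 0.065, 0.998, -0.0]
contact_force: [0.3, -0.8, -0.7]
width: 0.0241
gripper_force: 59.2
clock: 9.15
position: [0.4315, -0.3362, 0.0771]
ee_rot: [-0.004, 0.065, 0.998, 0.003]
contact_force: [-0.2, -0.4, -0.8]
width: 0.0247
gripper_force: 59.2
clock: 9.95
position: [0.5391, -0.0729, 0.1203]
ee_rot: [-0.0, 0.065, 0.998, 0.0]
contact_force: [1.5, 0.0, -0.8]
width: 0.0246
gripper_force: 59.3
clock: 10.45
position: [0.5596, 0.0887, 0.1203]
ee_rot: [0.0, 0.062, 0.998, 0.001]
contact_force: [-0.0, -0.6, -0.9]
width: 0.0243
gripper_force: 59.4
brush tcp [569.2 236.2]
knife place [559.  352.1]
t 10.5 pos [559.3  86.2 120.2] yaw 172.8 tilt [-0.001  0.001] w 24.5 grip 59.4 F [ 0.4 -0.1 -0.8]
shift before roll [  9.  149.8  -9.8] roll -0.014
```

View pics/t3.png

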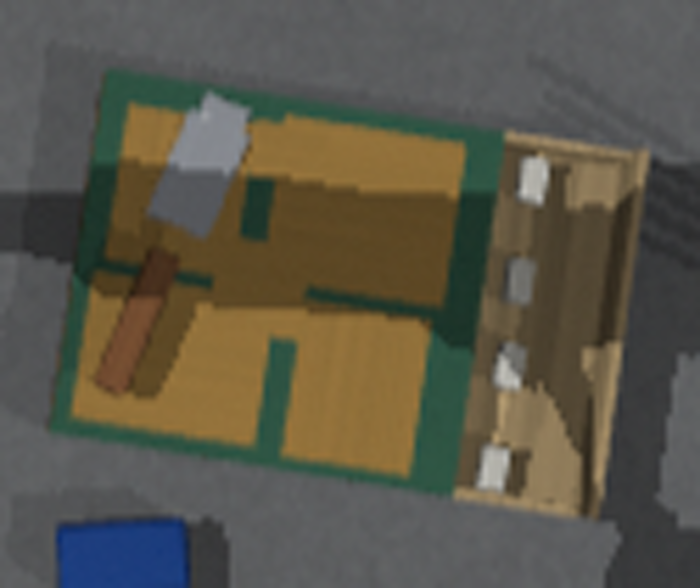

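All four stubs are in the trough, at (533,180), (518,280), (511,365) and (492,467), and the knife has not moved. Next I go over the tray.

```bash
python3 -m crank '{"translation":[[3,30,-2],[3,40,-3],[3,40,-3],[0,30,-2],[0,10,0],[0,0,0],[0,0,0]],"roll":[0,0,0,0,-0.014,0,0],"fingers":[0,0,0,0,0,0,0]}'
python3 - <<'E'
from h import *
import json
c=camera_info("wrist"); im=get_image("wrist"); cv2.imwrite("pics/w4.png",im)
json.dump({k:np.array(v).tolist() for k,v in c.items()},open("w4.json","w"))
E
python3 go.py 569 236 130 173.65
```

```text
clock: 11.2
position: [0.5698, 0.2318, 0.1299]
ee_rot: [-0.001, 0.058, 0.998, -0.001]
contact_force: [0.5, -0.5, -1.1]
width: 0.0243
gripper_force: 59.5
t 11.25 pos [569.9 231.6 130. ] yaw 173.3 tilt [-0.001 -0.001] w 24.6 grip 59.5 F [ 0.3 -0.3  0. ]
shift before roll [1.4 4.3 0. ] roll -0.006
```

View pics/w4.png

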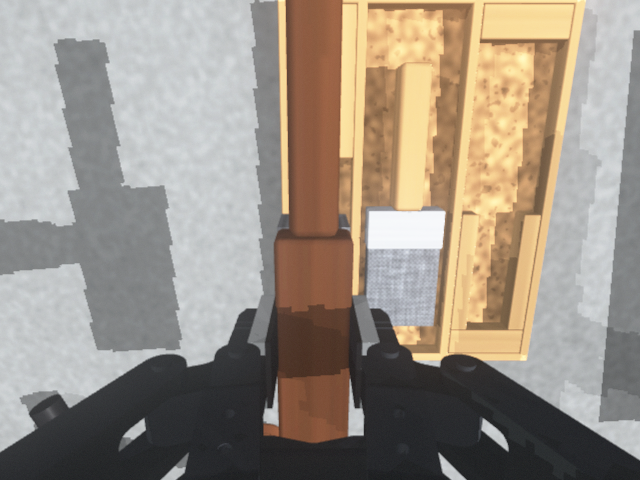

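The view shows the brush over its compartment. The step edge is at row 157 and the dividing wall spans x = 353–363. The tray's far right corner is at (526,360), its outer left edge is at (282,100), and the knife compartment's shoulders are at (470,213) and (532,215).

Run:
```python
from h import *
import json
c=json.load(open("w4.json"));a=np.radians(-6.35);R=np.array([[np.cos(a),np.sin(a)],[-np.sin(a),np.cos(a)]])
f=lambda P,z:((R@(px2w("wrist",P,z,c)[:,:2]*1000-[553,298.4]).T).T).round(1).tolist()
print("step edge (-25)",f([(347,157)],.016),"wall (-41,-35)",f([(353,200),(364,200)],.016),"outer far R (115,85)",f([(526,360)],.016),"outer L (y-85)",f([(280,50),(284,180)],.016),"shoulders (10)",f([(470,213),(532,215)],.016))
z=.130-.0226+.038
j=f([(314,237)],z)[0];print("brush junction",j,"edges",f([(275,240),(353,240)],z),"handle",f([(314,5)],z))
```

```text
step edge (-25) [[-27.0, -43.1]] wall (-41,-35) [[-0.6, -38.9], [-0.6, -32.0]] outer far R (115,85) [[113.3, 84.7]] outer L (y-85) [[-86.7, -82.1], [-13.3, -81.6]] shoulders (10) [[8.0, 34.9], [9.5, 74.1]]
brush junction [-12.8, -63.3] edges [[-11.9, -75.7], [-11.8, -50.9]] handle [[-78.4, -63.0]]
```

```bash
python3 -m crank '{"translation":[[3,4,0],[0,0,25],[0,0,30],[0,0,22],[0,0,0],[0,0,0]],"roll":[-0.006,0,0,0,0,0],"fingers":[0,0,0,0,0,0]}'
python3 go.py 566.9 236 28 173.65
python3 -m crank '{"translation":[[0,0,8],[0,0,8],[0,0,6],[0,0,3],[0,0,0],[0,0,0]],"roll":[0,0,0,0,0,0],"fingers":[0,0,0,0,0,0]}'
python3 go.py 566.9 236 28 173.65
```

```text
clock: 11.85
position: [0.5678, 0.2371, 0.0535]
ee_rot: [-0.0, 0.055, 0.998, -0.0]
contact_force: [-0.4, -0.1, -0.4]
width: 0.0246
gripper_force: 59.5
t 11.85 pos [567.8 237.1  53.5] yaw 173.7 tilt [-0. -0.] w 24.6 grip 59.5 F [-0.4 -0.1 -0.4]
shift before roll [ 0.8 -1.2 25.5] roll 0.0
clock: 12.45
position: [0.5678, 0.2378, 0.0283]
ee_rot: [0.0, 0.055, 0.998, 0.0]
contact_force: [0.6, 0.7, -1.2]
width: 0.0245
gripper_force: 59.5
t 12.45 pos [567.8 237.8  28.3] yaw 173.7 tilt [0. 0.] w 24.5 grip 59.5 F [ 0.6  0.7 -1.2]
shift before roll [ 0.7 -1.9  0.3] roll 0.001
```

```bash
python3 -m crank '{"translation":[[0,-1,1],[0,0,0.5],[0,0,0],[0,0,0],[0,0,0],[0,0,0],[0,0,0]],"roll":[0,0,0,0,0,0,0],"fingers":[0,0,0,0.5,0.5,0.5,0.5]}'
python3 -m crank '{"translation":[[0,0,-10],[0,0,-20],[0,0,-30],[0,0,-40],[0,0,-40],[0,-20,0],[0,-30,0],[0,0,0]],"roll":[0,0,0,0,0,0,0,0],"fingers":[0.5,0.5,0.5,1,1,1,1,1]}'
python3 - <<'E'
from h import *
a=cv2.resize(get_image("top")[180:300,170:330],None,fx=4,fy=4,interpolation=cv2.INTER_CUBIC)
b=cv2.resize(get_image("wrist"),(640,480))[:, :]
w=np.zeros((480,640,3),np.uint8)
cv2.imwrite("pics/p5.png",np.hstack([cv2.resize(a[:,:360],None,fx=1,fy=1),cv2.resize(b,(440,330),interpolation=cv2.INTER_AREA) if 0 else b[:,200:640]]))
E
python3 go.py 566.9 236 28 173.65
```

```text
clock: 13.15
position: [0.5678, 0.2368, 0.0269]
ee_rot: [0.0, 0.055, 0.998, 0.0]
contact_force: [-0.2, 1.3, -0.1]
width: 0.0425
gripper_force: 0.0
clock: 13.95
position: [0.5617, 0.1843, 0.1682]
ee_rot: [0.0, 0.056, 0.998, -0.001]
contact_force: [-0.1, 0.5, -0.8]
width: 0.0853
gripper_force: 0.0
t 14.05 pos [562.3 186.8 167.6] yaw 173.6 tilt [0.001 0.001] w 85.5 grip 0.0 F [-0.3  0.2  0.1]
shift before roll [  1.   49.2 139.7] roll -0.0
```

View pics/p5.png

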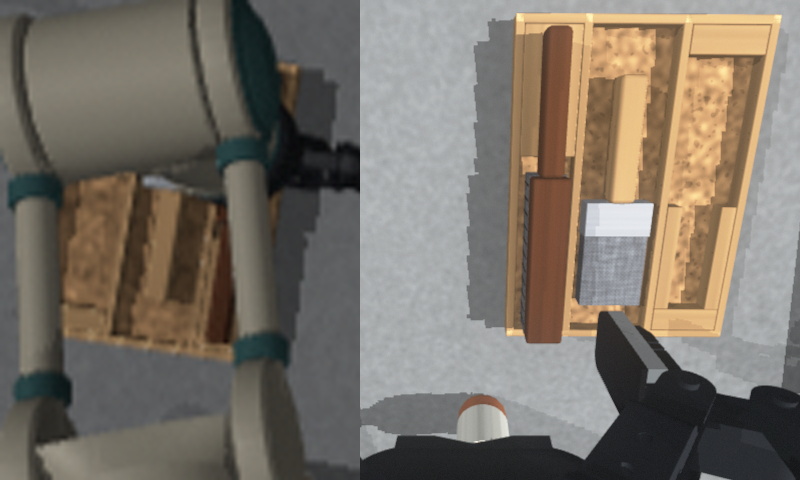

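The brush is seated in its compartment, with its head at the open end. Now to confirm that numerically and head for the knife.

```bash
python3 - <<'E'
from h import *
a=np.radians(-6.35);R=np.array([[np.cos(a),np.sin(a)],[-np.sin(a),np.cos(a)]])
f=lambda P,z:((R@(px2w("wrist",P,z)[:,:2]*1000-[553,298.4]).T).T).round(1).tolist()
print("junction,head end (want -15,-60 / 105,-60)",f([(387,178),(385,342)],.042),"tray far L(115,-85), far R (115,85)",f([(347,335),(560,335)],.016),"near corners(-115)",f([(358,14),(622,16)],.016))
E
python3 go.py 514 -158 167 157.9
```

```text
junction,head end (want -15,-60 / 105,-60) [[-15.1, -61.6], [103.1, -57.1]] tray far L(115,-85), far R (115,85) [[111.9, -82.3], [112.0, 85.9]] near corners(-115) [[-115.5, -80.6], [-114.4, 87.4]]
t 14.05 pos [562.3 186.8 167.6] yaw 173.6 tilt [0.001 0.001] w 85.5 grip 0.0 F [-0.3  0.2  0.1]
shift before roll [ 9.700e+00 -3.481e+02  3.000e-01] roll 0.275
```

```bash
python3 -m crank '{"translation":[[1,-30,0],[1,-40,0],[1,-40,0],[1,-40,0],[1,-40,0],[1,-40,0],[1,-40,0],[1,-40,0]],"roll":[0,0,0,0,0,0,0,0],"fingers":[1,1,1,1,1,1,1,1]}' >/dev/null
python3 -m crank '{"translation":[[2,-30,0],[0,-8,0],[0,0,0],[0,0,0],[0,0,0]],"roll":[0,0.135,0.14,0,0],"fingers":[1,1,1,1,1]}'
python3 - <<'E'
from h import *
import json
c=camera_info("wrist"); im=get_image("wrist"); cv2.imwrite("pics/w6.png",im)
json.dump({k:np.array(v).tolist() for k,v in c.items()},open("w6.json","w"))
E
python3 go.py 514 -158 39 157.9
```

```text
clock: 15.35
position: [0.5145, -0.1572, 0.1668]
ee_rot: [0.0, 0.189, 0.982, 0.0]
contact_force: [0.5, -0.1, -0.1]
width: 0.0852
gripper_force: 0.0
t 15.4 pos [ 514.5 -157.2  166.8] yaw 158.1 tilt [0. 0.] w 85.3 grip 0.0 F [-0.5 -0.1  0.2]
shift before roll [ 1.000e-01 -1.000e+00  1.278e+02] roll 0.004
```

View pics/w6.png

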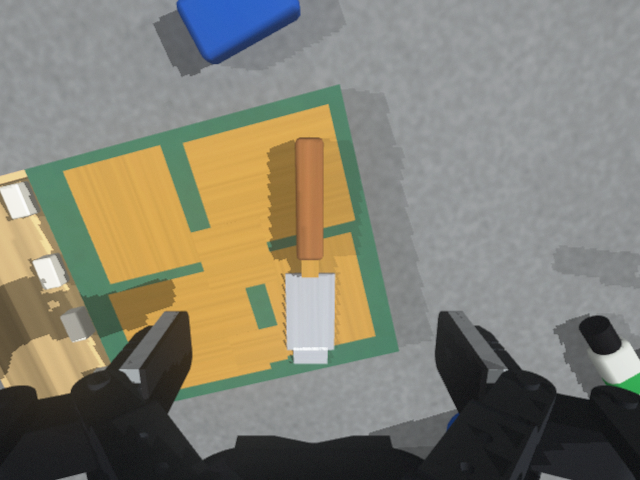

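The knife is aligned with the tool. Its handle runs from (309,138) to (310,259) and its blade end is at (310,363).

```bash
python3 - <<'E'
from h import *
import json
c=json.load(open("w6.json"))
b=np.r_[px2w("wrist",[(309,138),(310,259)],.047,c),px2w("wrist",[(310,363)],.028,c)][:,:2]*1000
d=b[2]-b[0];u=d/np.linalg.norm(d);print(b.round(1),np.linalg.norm(d),np.linalg.norm(b[1]-b[0]),np.degrees(np.arctan2(d[1],d[0])))
g=b[0]*.5+b[1]*.5+20*u;print("grasp x=-25:",g)
E
python3 go.py 514 -158 39 157.9
```

```text
[[ 456.1 -136.1]
 [ 528.8 -164.7]
 [ 613.1 -198.8]] 169.06324724001487 78.13284453615951 -21.776953258431337
grasp x=-25: [ 511.00968986 -157.79697452]
t 15.4 pos [ 514.5 -157.2  166.8] yaw 158.1 tilt [0. 0.] w 85.3 grip 0.0 F [-0.5 -0.1  0.2]
shift before roll [ 1.000e-01 -1.000e+00  1.278e+02] roll 0.004
```

```bash
python3 -m crank '{"translation":[[3,-1,25],[0,0,30],[0,0,30],[0,0,28],[0,0,15],[0,0,0],[0,0,0],[0,0,0]],"roll":[0,0,0,0,0,0,0,0],"fingers":[1,1,1,1,1,0,0,0]}' 60 >/dev/null
python3 -m crank '{"translation":[[0,0,0],[0,0,0],[0,0,0],[0,0,0],[0,0,0],[0,0,0],[0,0,-10],[0,0,0]],"roll":[0,0,0,0,0,0,0,0],"fingers":[0,0,0,0,0,0,0,0]}'
python3 go.py 514 -158 180 157.9
```

```text
clock: 17.0
position: [0.5118, -0.158, 0.0501]
ee_rot: [0.001, 0.191, 0.982, -0.0]
contact_force: [0.5, 0.1, 0.0]
width: 0.0156
gripper_force: 58.7
t 17.0 pos [ 511.8 -158.    50.1] yaw 158.0 tilt [ 0.002 -0.001] w 15.6 grip 58.7 F [0.5 0.1 0. ]
shift before roll [  -2.3    0.8 -129.9] roll 0.001
```

```bash
python3 -m crank '{"translation":[[0,0,-30],[0,0,-40],[0,0,-40],[0,20,-20],[0,35,0],[0,35,0],[0,35,0],[0,35,0]],"roll":[0,0,0,0,0,0,0,0],"fingers":[0,0,0,0,0,0,0,0]}' >/dev/null
python3 -m crank '{"translation":[[0,35,0],[0,35,0],[0,0,0],[0,0,0],[0,0,0],[0,0,0],[0,0,0],[0,0,0]],"roll":[0,0,0.14,0.14,0.14,0.14,0.14,0.14],"fingers":[0,0,0,0,0,0,0,0]}' >/dev/null
python3 -m crank '{"translation":[[0,0,0],[0,0,0],[0,0,0],[0,0,0],[0,0,0],[0,0,0],[0,0,0],[0,0,0]],"roll":[0.14,0.14,0.14,0.14,0.14,0.14,0.14,0.14],"fingers":[0,0,0,0,0,0,0,0]}' >/dev/null
python3 -m crank '{"translation":[[0,0,0],[0,0,0],[0,0,0],[0,0,0],[0,0,0],[0,0,0],[0,0,0],[0,0,0]],"roll":[0.14,0.14,0.14,0.14,0.14,0.14,0.03,0],"fingers":[0,0,0,0,0,0,0,0]}'
python3 - <<'E'
from h import *
t=np.radians(-6.35);R=np.array([[np.cos(t),-np.sin(t)],[np.sin(t),np.cos(t)]]);print((R@(25,54)+[553,298.4]).round(1))
E
python3 go.py 584 349 130 -6.35
```

```text
clock: 20.2
position: [0.597, 0.0556, 0.1786]
ee_rot: [-0.0, 0.999, -0.036, -0.0]
contact_force: [0.6, 0.8, -0.5]
width: 0.0159
gripper_force: 58.9
[583.8 349.3]
t 20.2 pos [597.   55.6 178.6] yaw -4.2 tilt [-0.  0.] w 15.9 grip 58.9 F [ 0.6  0.8 -0.5]
shift before roll [ -34.4 -291.7   48.6] roll 0.038
```

```bash
python3 -m crank '{"translation":[[-4,-30,2],[-4,-38,5],[-4,-40,6],[-4,-40,6],[-4,-40,6],[-4,-40,6],[-4,-35,6],[-4,-20,6]],"roll":[0,0,0,0,0,0,0,0],"fingers":[0,0,0,0,0,0,0,0]}' >/dev/null
python3 -m crank '{"translation":[[-3,-9,6],[0,0,0],[0,0,0],[0,0,0]],"roll":[0,0.038,0,0],"fingers":[0,0,0,0]}'
python3 - <<'E'
from h import *
import json
c=camera_info("wrist"); im=get_image("wrist"); cv2.imwrite("pics/w7.png",im)
json.dump({k:np.array(v).tolist() for k,v in c.items()},open("w7.json","w"))
E
python3 go.py 584 349 130 -6.35
```

```text
clock: 21.4
position: [0.5839, 0.3481, 0.1298]
ee_rot: [0.0, 0.998, -0.056, -0.0]
contact_force: [0.2, -0.3, -0.7]
width: 0.0156
gripper_force: 58.9
t 21.45 pos [584.  348.2 130. ] yaw -6.4 tilt [ 0. -0.] w 15.6 grip 58.9 F [-0.3  0.4 -1.3]
shift before roll [-0.1 -0.8  0. ] roll -0.001
```

View pics/w7.png

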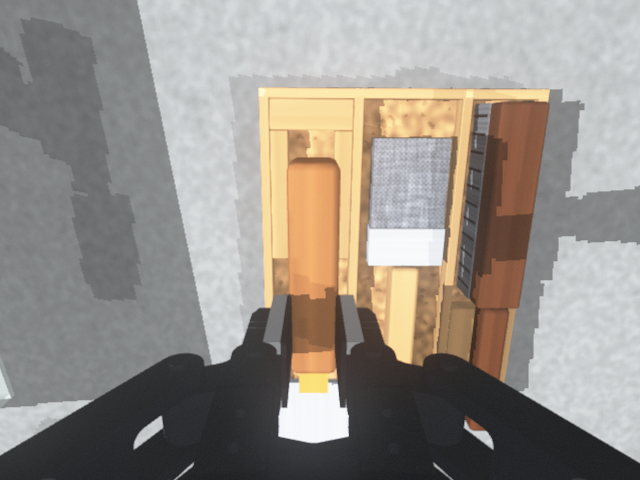

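The knife is over its compartment. Handle end is at (313,159), the narrow channel's edges are at x ≈ 288 and 337 (row 140), its end is at row 130, and the shoulder is at row 258. The brush lies in place on the right.

Run:
```python
from h import *
import json
c=json.load(open("w7.json"));a=np.radians(-6.35);R=np.array([[np.cos(a),np.sin(a)],[-np.sin(a),np.cos(a)]])
f=lambda P,z:((R@(px2w("wrist",P,z,c)[:,:2]*1000-[553,298.4]).T).T).round(1).tolist()
print("outer far (115,85),(115,-85)",f([(259,88),(549,88)],.016),"channel edges (68,40), end 91",f([(288,145),(337,145),(312,130)],.016),"shoulder 10",f([(280,258)],.016),"wall 29,23",f([(353,200),(363,200)],.016))
z=.130-.0145+.022
print("handle end (85,54)",f([(313,159)],z),"handle edges",f([(287,200),(340,200),(290,372),(336,372)],z),"handle/ferrule(5)",f([(313,373)],z))
t=np.array([584-553,348.2-298.4]);print("tcp",R@t)
```

```text
outer far (115,85),(115,-85) [[113.6, 84.7], [113.6, -83.3]] channel edges (68,40), end 91 [[81.4, 68.4], [81.4, 39.0], [90.1, 54.0]] shoulder 10 [[9.8, 74.9]] wall 29,23 [[47.9, 28.4], [47.9, 22.2]]
handle end (85,54) [[83.9, 53.4]] handle edges [[70.7, 61.9], [70.7, 44.6], [6.0, 62.0], [6.0, 44.9]] handle/ferrule(5) [[5.6, 53.4]]
tcp [25.30184643 52.9231194 ]
```

```bash
python3 -m crank '{"translation":[[0,-0.7,25],[0,0,30],[0,0,25],[0,0,8],[0,0,8],[0,0,6],[0,0,5],[0,0,0]],"roll":[0,0,0,0,0,0,0,0],"fingers":[0,0,0,0,0,0,0,0]}'
python3 -m crank '{"translation":[[0,0,2],[0,0,1],[0,0,0],[0,0,0]],"roll":[0,0,0,0],"fingers":[0,0,0,0]}'
python3 go.py 584 349 18.5 -6.35
```

```text
clock: 22.25
position: [0.5839, 0.3501, 0.0229]
ee_rot: [-0.0, 0.998, -0.056, 0.0]
contact_force: [0.8, 0.6, 0.3]
width: 0.0157
gripper_force: 58.9
clock: 22.65
position: [0.5839, 0.3502, 0.0201]
ee_rot: [-0.0, 0.998, -0.056, 0.0]
contact_force: [0.1, 0.6, -0.8]
width: 0.0158
gripper_force: 58.9
t 22.65 pos [583.9 350.2  20.1] yaw -6.4 tilt [0. 0.] w 15.8 grip 58.9 F [ 0.1  0.6 -0.8]
shift before roll [0.2 1.2 1.6] roll -0.0
```

```bash
python3 -m crank '{"translation":[[0,0.5,1],[0,0,0],[0,0,0],[0,0,0],[0,0,0],[0,0,0],[0,0,0]],"roll":[0,0,0,0,0,0,0],"fingers":[0,0,0.4,0.4,0.4,0.4,0.4]}'
python3 -m crank '{"translation":[[0,0,-10],[0,0,-20],[0,0,-35],[0,0,-45],[0,0,-45],[30,0,0],[40,0,0],[0,0,0]],"roll":[0,0,0,0,0,0,0,0],"fingers":[0.4,0.4,0.4,1,1,1,1,1]}'
python3 -m crank '{"translation":[[0,-30,-30],[0,0,0]],"roll":[0,0],"fingers":[1,1]}'
python3 - <<'E'
from h import *
cv2.imwrite("pics/w8.png",get_image("wrist"))
E
```

```text
clock: 23.35
position: [0.5837, 0.3495, 0.0186]
ee_rot: [0.0, 0.998, -0.056, -0.0]
contact_force: [-0.1, 0.7, -0.4]
width: 0.0343
gripper_force: 0.0
clock: 24.15
position: [0.6582, 0.3406, 0.1746]
ee_rot: [-0.0, 0.998, -0.057, 0.003]
contact_force: [-0.8, -0.9, -0.4]
width: 0.0854
gripper_force: 0.0
clock: 24.35
position: [0.6578, 0.3752, 0.2075]
ee_rot: [-0.003, 0.998, -0.055, 0.003]
contact_force: [0.7, 0.6, 1.7]
width: 0.0856
gripper_force: 0.0
```

View pics/w8.png

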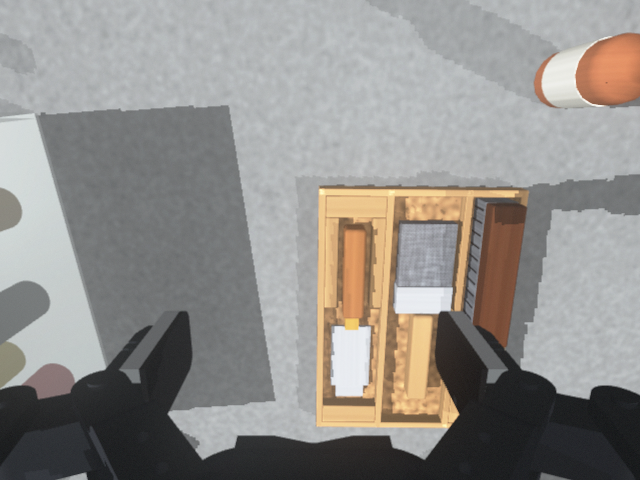

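The knife lies flat in its compartment, handle (354,270) in the narrow end and blade (350,360) in the wide end. The brush (500,270) sits in its own compartment and the varnish brush has not moved.

```bash
python3 -c "
from rig import manip
print(manip.sign_off())"
```

```text
the job is handed in; nothing more can be done
None
```

I swept all four stubs into the trough, laid the brush and then the knife in their tray compartments as asked, and handed the job in at about 24 s; no verdict came back.

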